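# Fit the coupling half on the soap mixer's gearmotor shaft

## Task

Fit the loose aluminium coupling half on the upright keyed shaft of the soap mixer's gearmotor, jaws upward: set it over the shaft end and, pressing only lightly, turn it until its keyway drops over the key, then push it down fully home on the shaft's shoulder and let go. The shaft bearing must never take more than 40 N from it, so feel for the key instead of forcing it, and leave the spider, the jar, the bottle and the spanner where they are.

Things in the scene. Friction and masses are not known exactly. Their poses are not given: they have to be found in the camera images.
- coupling_centre (a point): Aluminium half of a jaw coupling, about 0.25 kg, standing on the bench jaws up: a round hub 55 mm in diameter, 60 mm tall in all (46 mm plain hub, then three jaws 14 mm tall), to be gripped anywhere round the outside. This point is on its axis half-way up, 30 mm above its underside. z is its axis, up through the jaws; +x points from the axis to the middle of the keyway.
- coupling: The same coupling half: origin on its axis at the flat underside, same axes. Its bore, 27 mm in diameter, goes right through. The keyway is a slot 9.4 mm wide along the whole bore, its floor 17.7 mm from the axis; it opens between two jaws, and a dark set screw low on the outside marks its side. Bore and keyway edges are not chamfered.
- gearbox: Worm gearmotor bolted to the bench on blue square tubes. Origin on the bench straight below the upright output shaft's axis, z up. Its aluminium housing reaches 60 mm from the axis to -x and to both sides and 100 mm to +x, top 122 mm above the bench; the grey motor lies to its +y, lower than 140 mm. It carries the shaft, which the worm gear locks: it does not turn by hand.
- seat (a point): Centre of the flat shoulder, 37 mm in diameter, at the foot of the upright output shaft, 130 mm above the bench; axes as gearbox. The fully fitted coupling half stands on it with its underside.
- shaft_end (a point): Centre of the shaft's top face, 44 mm above the shoulder. Shaft 25 mm in diameter, its top 5 mm tapered to 19 mm. A dark, square-ended key, 8 mm wide, stands out to 15.8 mm from the axis, from 3 to 32 mm above the shoulder; above it the shaft is plain. The shaft was left at random: the key points somewhere from 20 to 110 degrees counter-clockwise (seen from above) of this +x; feel for it.
- spider: Red plastic spider (six-armed insert) of the coupling, 53 mm across, 12 mm thick, flat on the bench; not needed now. Origin at the centre of its underside.
- paste: White jar of assembly paste, black lid, 60 mm in diameter, 55 mm tall; not needed. Origin at the centre of its underside.
- bottle: Black plastic bottle, 54 mm in diameter, 125 mm tall; not needed. Origin at the centre of its underside.
- spanner: Steel spanner 170 mm long, lying on the bench; not needed. Origin under its middle.
Things that resemble listed ones, but are neither listed nor needed, are in the scene too. Of the things that look like the coupling, take the one that is farthest to the robot's left at the start.

How it is judged (in metres and radians):
On the way, in this order (a step that is already met when the one before it is completed fails the run):
1. the coupling half is lifted off the bench, jaws up (height (world z) of coupling above 0.05 m and angle between coupling's own z axis and vertical below 0.2 rad), for 0.05 s.
2. the coupling half sits over the shaft end (horizontal distance between coupling_centre and seat below 0.003 m and z of coupling in the frame of seat below 0.04 m and angle between coupling's own z axis and vertical below 0.15 rad), for 0.02 s.
3. the coupling half is down over the key and home on the shoulder (horizontal distance between coupling_centre and seat below 0.003 m and z of coupling in the frame of seat below 0.002 m and angle between coupling's own z axis and vertical below 0.05 rad), for 0.2 s.
At the end, for the whole second after the job is handed in: The coupling half stands jaws up and at rest on the shaft's shoulder, key in keyway: underside within 2 mm of the shoulder, axis within 3 mm of the shaft's, tilted less than 0.05 rad, released (all of step 3 and z of coupling in the frame of seat above -0.002 m and linear speed of coupling below 0.01 m/s); the robot touches nothing.
It fails at once if the gearmotor or its shaft took more than 40 N from the coupling half (contact force between coupling and gearbox above 40 N).
It fails at once if the spider was moved by more than 15 mm (distance of spider from where it was at the start of the episode above 0.015 m).
It fails at once if the jar was moved by more than 15 mm (distance of paste from where it was at the start of the episode above 0.015 m).
It fails at once if the bottle was moved by more than 15 mm (distance of bottle from where it was at the start of the episode above 0.015 m).
It fails at once if the spanner was moved by more than 15 mm (distance of spanner from where it was at the start of the episode above 0.015 m).
It also fails if it takes over 61 s, if anything falls off the work surface, if the arm or the gripper's body presses on something with over 40 N, if the wrist force passes 120 N, or if a joint passes its speed limit or range.

## Robot

A 7-joint arm with a two-finger parallel gripper is mounted at the origin on the work surface. World frame = base frame: x ahead of the robot, y to its left, z up, the work surface at z = 0. Lengths are in mm, angles in rad, forces in N, time in s.
With the tool pointing down it reaches from about 400 to 875 mm from the base axis. Payload 4.4 kg.
Tool frame: the origin (TCP) lies at the very end of the fingers, on their centre line; the grasp point (between the pads) lies 19 mm behind it; z points along the fingers, y is the line along which they close (so a half turn about z gives the same grasp; the last joint's range is limited). The gripper opens to 85 mm and grips with 20 to 120 N. Pads are 22 mm wide; open, the fingers measure 114 mm over their backs; the gripper's body (76 mm by 85 mm) begins 54 mm behind the grasp point. The pads swing forward as they close: fully open they stand 13 mm farther back than shut.
Start: joints at [1.088, 0.628, 0.038, 1.517, -0.027, 0.996, -0.02], TCP at [263.172, -594.355, 231.313] pointing down, gripper open.
Joint ranges: [-3.06, 3.06], [-0.37, 2.12], [-1.25, 1.32], [0.18, 2.47], [-1.1, 4.24], [0.23, 1.98], [-2.94, 2.94]. Speed limits (rad/s): [2.57, 2.57, 3.14, 3.14, 3.14, 3.14, 3.14].

## Interface

Orientations are given as [roll, pitch, yaw] about the fixed x, y, z axes, in that order (R = Rz(yaw) Ry(pitch) Rx(roll)).
In Python, from cell import read_state, get_image, camera_info, finish_job gives the robot as it stands.
- The arm moves only by the tool play_rows, never from a script. Its argument "deltas" is one flat list of numbers, 7 for each row, row after row: the shift along the tool's x, y, z in mm, then the turn, a rotation vector about the tool's x, y, z in rad, then the opening, from 0 (shut) to 1 (fully open). In form: [dx, dy, dz, ax, ay, az, grip, dx, dy, dz, ax, ay, az, grip, ...]. A call has 1 to 10 rows; each row is the pose to reach, as a shift and turn from the pose commanded when the call began, along the tool's axes at that moment; what a row does not reach only later rows make up. A row lasts 1/8 s, in which the tool goes at most 62.5 mm and 10.7 degrees, less where a joint would pass 70% of its speed; a pose out of reach is approached as far as the arm can. A call with a gripper value outside its range is refused whole. The fingers move at their own pace and stop on an object; the grip force is fixed at half the most. Time passes only in rows, so rows that repeat a pose let the fingers close. It gives the time, the measured TCP pose, the force, the opening and the grip force at its end, in the units of the state.
- read_state(): the state, without advancing time (a new reading comes with each control period).
- get_image(name): name is "scene" or "top"; returns the picture (480x640x3 uint8, red, green, blue); there is no depth.
- camera_info(name): a dict with "fx", "fy", "cx", "cy" (pixels), "T" (4x4, takes a point from camera to world coordinates). Camera axes: x right, y down, z forward; pixel columns grow to the right and rows downward; lengths in mm; the calibration is good to about 2 mm. A picture is of the moment at which its call begins. camera_info takes no time and is no camera call.
- finish_job(): hands the job in; it is judged then, once.
The state is a dict: "clock": time; "qpos": joint angles; "qd": joint speeds; "tau": joint torques, N m; "eef_pos": TCP position; "tool_rot": TCP orientation; "force": force on the tool from outside, world axes, zero at the start; "torque": the same for the moment, N m; "width": finger opening in mm; "gripper_force": force on a finger pad.
Only numpy, scipy, OpenCV 4.12 (cv2) and the standard library are available. Lean on these libraries where they do the work, as an engineer would, in place of code of your own. Each camera call takes 0.05 s, during which the arm holds its last target. There are 200 camera calls.

## Working session

There is one attempt and no reset: what is moved stays moved. The work goes in short steps, Python scripts to look and compute and a tool call to move; the robot and the scene stay as the last step left them, time stands still between calls to the robot, and variables do not carry over. Pictures are saved under pics/ and viewed, at most 10 in all, crops included, and the job is handed in when it is done.

Besides the shell and the picture viewer there is one more tool, called after "Call:" as a command line: name --argument value ..., lists and objects as JSON in quotes. play_rows: Moves the arm, as the interface text tells. Its arguments: {"type":"object","properties":{"deltas":{"type":"array"}},"required":["deltas"]}

```bash
mkdir -p pics; ls; python3 - <<'E'
from cell import *
import cv2
s=read_state();print({k:(v if not hasattr(v,'round') else v) for k,v in s.items()})
for n in("scene","top"):
    cv2.imwrite(f"pics/{n}0.png",get_image(n)[:,:,::-1]);print(n,camera_info(n))
E
```

```text
pics
{'clock': 0.0, 'qpos': array([ 1.08820887,  0.62933978,  0.03845573,  1.51838155, -0.02700719,
        0.99629798, -0.01998733]), 'qd': array([ 0.00048061,  0.00095346,  0.00090277,  0.00041775,  0.00056636,
        0.00032251, -0.00071526]), 'tau': array([ 3.50054606e-04, -5.63399863e+01,  1.22587904e+00, -1.93447423e+01,
        1.08090937e-02,  1.05389755e-02,  4.12613559e-06]), 'eef_pos': array([ 262.90111296, -593.76915718,  230.38912478]), 'tool_rot': array([-3.13968458e+00,  2.72331997e-05,  4.16784794e-01]), 'force': array([-0.74451021, -0.57218514,  0.05831173]), 'torque': array([-0.023121  , -0.02085056, -0.03889663]), 'gripper_force': 0.0, 'width': 85.02868747515737}
scene {'fx': 605.5822339385152, 'fy': 605.5822339385152, 'cx': 314.2535013725315, 'cy': 242.47368118917885, 'T': array([[ 3.22991605e-01,  6.62801698e-01, -6.75551872e-01,
         1.23876531e+03],
       [ 9.46233974e-01, -2.39606761e-01,  2.17324336e-01,
        -3.70797044e+02],
       [-1.78238565e-02, -7.09424068e-01, -7.04556457e-01,
         8.91811893e+02],
       [ 0.00000000e+00,  0.00000000e+00,  0.00000000e+00,
         1.00000000e+00]])}
top {'fx': 437.57529019517284, 'fy': 437.57529019517284, 'cx': 319.70830517730695, 'cy': 236.73038728254696, 'T': array([[-9.65603091e-04, -9.97705335e-01,  6.76988361e-02,
         4.52914192e+02],
       [-9.99999233e-01,  9.10858601e-04, -8.39510209e-04,
        -1.46172133e+02],
       [ 7.75919747e-04, -6.76995948e-02, -9.97705449e-01,
         9.29988315e+02],
       [ 0.00000000e+00,  0.00000000e+00,  0.00000000e+00,
         1.00000000e+00]])}
```

View pics/scene0.png

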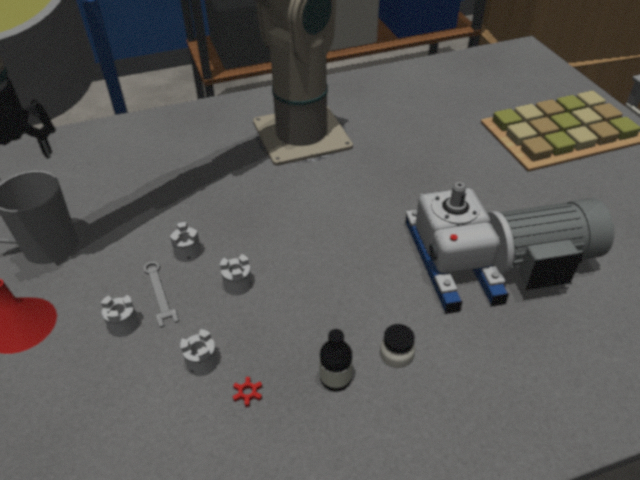

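View pics/top0.png

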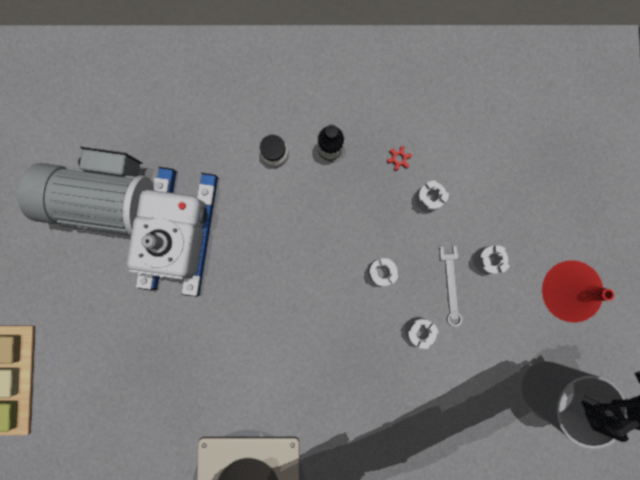

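Top view: four coupling-like parts are at (433,195), (495,260), (383,272) and (423,333). Image left is +y, so the robot's leftmost is (383,272), which is (236,272) in the scene view. The gearmotor shaft is near (155,241) in top and (459,190) in scene. Next is a close crop of both.

```bash
cat > h.py <<'E'
import numpy as np
from cell import camera_info
def ray(n,u,v,z):
    c=camera_info(n);T=c["T"];d=T[:3,:3]@np.array([(u-c["cx"])/c["fx"],(v-c["cy"])/c["fy"],1]);o=T[:3,3]
    return o+d*(z-o[2])/d[2]
def px(n,p):
    c=camera_info(n);T=c["T"];q=T[:3,:3].T@(np.array(p,float)-T[:3,3])
    return np.array([c["fx"]*q[0]/q[2]+c["cx"],c["fy"]*q[1]/q[2]+c["cy"]])
E
python3 - <<'E'
import cv2,numpy as np
from h import *
t=cv2.imread("pics/top0.png");s=cv2.imread("pics/scene0.png")
def crop(im,u,v,r=25):return cv2.resize(im[v-r:v+r,u-r:u+r],(300,300),interpolation=cv2.INTER_CUBIC)
cv2.imwrite("pics/crop0.png",np.vstack([np.hstack([crop(t,383,272),crop(s,236,272)]),np.hstack([crop(t,157,241),crop(s,458,195)])])[:600])
for n,u,v in(("top",383,272),("scene",236,265)):print(n,ray(n,u,v,60))
for n,u,v in(("top",150,240),("scene",459,185)):print(n,ray(n,u,v,174))
E
```

```text
top [ 441.76166929 -272.29058076   60.        ]
scene [ 448.05993871 -272.4616177    60.        ]
top [498.80924834 146.83501359 174.        ]
scene [498.83488229 150.90915823 174.        ]
```

View pics/crop0.png

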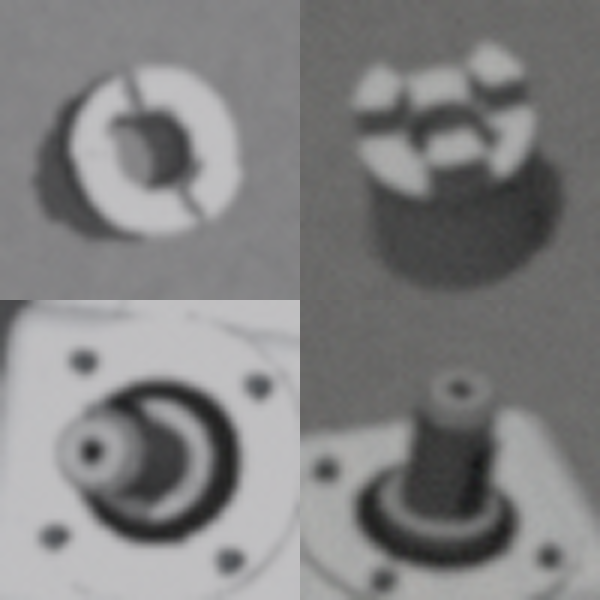

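The top crop shows the ring with its bore, with a notch visible at the bore's upper left. The scene crop shows jaws at front, back-left and back-right. The shaft shows a darker strip on its right in the scene view, possibly the key. I'll average some frames and enhance the contrast.

```bash
python3 - <<'E'
import cv2,numpy as np
from cell import get_image
from h import *
A={n:np.mean([get_image(n)[:,:,::-1].astype(float) for _ in range(8)],0).astype(np.float32) for n in("top","scene")}
for n in A: np.save(f"pics/{n}_avg.npy",A[n])
def crop(n,u,v,r):
    c=cv2.resize(A[n][v-r:v+r,u-r:u+r].mean(2),(300,300),interpolation=cv2.INTER_CUBIC)
    c=np.clip((c-c.min())/(np.percentile(c,99)-c.min()),0,1)**0.5
    return (255*c).astype(np.uint8)
cv2.imwrite("pics/crop1.png",np.vstack([np.hstack([crop("top",383,272,18),crop("scene",238,274,24)]),np.hstack([crop("top",157,241,18),crop("scene",458,195,18)])]))
# numbers: coupling disc from top (bright), shaft hole
g=A["top"].mean(2);m=(g>125).astype(np.uint8);m[:, :355]=0;m[:,410:]=0;m[:245]=0;m[300:]=0
c=max(cv2.findContours(m,0,2)[0],key=cv2.contourArea);(u,v),r=cv2.minEnclosingCircle(c);print(u,v,r,cv2.fitEllipse(c),ray("top",u,v,57))
print(r/437.6*873)
# housing orientation
m=(A["top"].min(2)>140).astype(np.uint8);m[:, 215:]=0;m[:180]=0;m[285:]=0
m=cv2.morphologyEx(m,cv2.MORPH_CLOSE,np.ones((9,9)))
c=max(cv2.findContours(m,0,2)[0],key=cv2.contourArea);b=cv2.boxPoints(cv2.minAreaRect(c));print(b,[ray("top",*p,122)[:2].round(1) for p in b])
E
```

```text
Traceback (most recent call last):
cv2.error: OpenCV(4.12.0) /io/opencv/modules/imgproc/src/shapedescr.cpp:361: error: (-201:Incorrect size of input array) There should be at least 5 points to fit the ellipse in function 'fitEllipseNoDirect'
```

View pics/crop1.png

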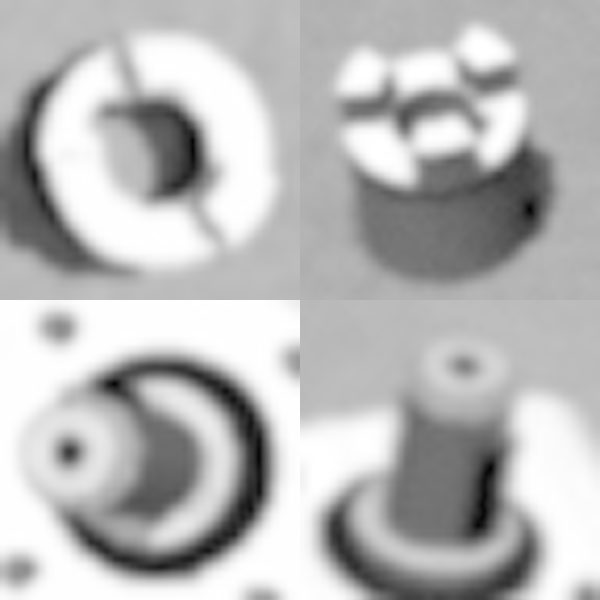

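Crop 1 is clear. The dark set screw is on the chosen coupling's front-right, at about (250.8,283.3) in the scene view. The dark key is on the shaft's front-right, at about (462.2,199.8) in scene. Now I'll measure both.

```bash
python3 - <<'E'
import cv2,numpy as np
from h import *
from scipy.optimize import least_squares
A={n:np.load(f"pics/{n}_avg.npy") for n in("top","scene")}
def blob(n,u,v,r,f):
    g=A[n].mean(2)[v-r:v+r+1,u-r:u+r+1]; g=cv2.resize(g,None,fx=8,fy=8,interpolation=cv2.INTER_CUBIC)
    t=g.min()+f*(g.max()-g.min()); m=(g<t) if f<.5 else (g>t)
    N,L,S,C=cv2.connectedComponentsWithStats(m.astype(np.uint8));k=1+np.argmax(S[1:,4])
    c=(C[k]+.5)/8-.5+[u-r,v-r]; return c,S[k]/8.,(L==k),g
def tri(a,b):
    return least_squares(lambda p:np.r_[px("top",p)-a,px("scene",p)-b],[480,0,100])
ht=blob("top",147,241,2,.4)[0];hs=blob("scene",459,185,2,.4)[0]
r=tri(ht,hs);print("hole",ht,hs,r.x,r.fun); print([ray("top",*ht,174),ray("scene",*hs,174)])
c,S,m,g=blob("top",383,272,19,.6)
cn=max(cv2.findContours(m.astype(np.uint8),0,1)[0],key=cv2.contourArea)
for nm,(cc) in (("circ",cv2.minEnclosingCircle(cn)[0]),("ell",cv2.fitEllipse(cn)[0])):
    q=(np.array(cc)+.5)/8-.5+[364,253]; print(nm,q,ray("top",*q,58))
print(cv2.fitEllipse(cn)[1],S)
k,S,_,_=blob("scene",462,200,6,.2);print("key px",k,S)
sc,S,_,_=blob("scene",251,283,4,.25);print("screw px",sc,S)
# shoulder bright + dark ring in top: dark ring outline
d=A["top"].mean(2)[215:270,125:190];print(d.min(),d.max())
# housing outline
m=(A["top"].min(2)>.65*A["top"].min(2).max()).astype(np.uint8);m[:,215:]=0;m[:180]=0;m[285:]=0
m=cv2.morphologyEx(m,cv2.MORPH_OPEN,np.ones((5,5)))
c=max(cv2.findContours(m,0,2)[0],key=cv2.contourArea);b=cv2.boxPoints(cv2.minAreaRect(c));print([ray("top",*p,122)[:2].round(1) for p in b])
def cyl(n,uv,ctr,R):
    o=camera_info(n)["T"][:3,3];p=ray(n,*uv,0);d=p-o
    w=o[:2]-ctr;a=d[:2]@d[:2];bb=w@d[:2];cc=w@w-R*R;t=(-bb-np.sqrt(bb*bb-a*cc))/a;P=o+t*d
    return P,np.degrees(np.arctan2(*(P[:2]-ctr)[::-1]))
ctr=r.x[:2]
for R in(13,14,15,15.8):
  try: print("key",R,cyl("scene",k,ctr,R))
  except Exception as e: print(e)
for cc in ((442,-272.5),(444,-272.5),(444,-274.)):
  print("screw",cyl("scene",sc,np.array(cc),27.5))
E
```

```text
hole [146.86929012 240.81774691] [459.24251618 184.46824434] [497.39886963 152.26461057 173.79243364] [ 0.01780047  0.00591358  0.01974836 -0.00627298]
[array([497.39693536, 152.21374315, 174.        ]), array([497.61690399, 152.07053948, 174.        ])]
circ [384.32103157 271.60831261] [ 442.50922891 -275.21382807   58.        ]
ell [384.27505684 271.6596756 ] [ 442.40758542 -275.12135867   58.        ]
(215.651611328125, 221.89512634277344) [   6.       4.375   29.      29.875 3948.75 ]
key px [460.67920189 199.4030644 ] [  1.5    0.     7.    12.   502.75]
screw px [249.16596256 282.73587641] [  0.      0.      5.875   9.    377.25 ]
37.416668 192.16667
[array([614.4, 449.7]), array([614.1,  54.1]), array([420.9,  51.1]), array([421.3, 440.3])]
key 13 (array([510.39559869, 152.55621612, 147.8315737 ]), np.float64(1.2853207019047628))
key 14 (array([511.39242809, 151.83996735, 148.8497674 ]), np.float64(-1.7381426033523202))
key 15 (array([512.35716024, 151.14678131, 149.83517594]), np.float64(-4.273755229040952))
key 15.8 (array([513.11144585, 150.60480677, 150.6056276 ]), np.float64(-6.030097586198364))
screw (array([ 462.9640665 , -254.70230588,   18.64944374]), np.float64(40.32998902925992))
screw (array([ 465.24970436, -255.04434005,   21.22192371]), np.float64(39.40153914632975))
screw (array([ 463.69992081, -254.81242276,   19.47764601]), np.float64(44.245170626402825))
```

```bash
python3 - <<'E'
import cv2,numpy as np
from h import *
A={n:np.load(f"pics/{n}_avg.npy") for n in("top","scene")}
def dark(n,x0,x1,y0,y1,f):
    g=cv2.resize(A[n].mean(2)[y0:y1,x0:x1],None,fx=8,fy=8,interpolation=cv2.INTER_CUBIC);m=g<g.min()+f*(np.median(g)-g.min())
    N,L,S,C=cv2.connectedComponentsWithStats(m.astype(np.uint8));k=1+np.argmax(S[1:,4])
    print((C[k]+.5)/8-.5+[x0,y0],S[k][:4]/8+[x0,y0,0,0]);return (C[k]+.5)/8-.5+[x0,y0]
k=dark("scene",455,466,190,206,.5); sc=dark("scene",247,255,278,288,.5)
def cyl(n,uv,ctr,R):
    o=camera_info(n)["T"][:3,3];d=ray(n,*uv,0)-o
    w=o[:2]-ctr;a=d[:2]@d[:2];bb=w@d[:2];cc=w@w-R*R;t=(-bb-np.sqrt(max(0,bb*bb-a*cc)))/a;P=o+t*d
    return P.round(1),np.degrees(np.arctan2(*(P[:2]-ctr)[::-1])).round(1)
ctr=np.array([497.4,152.2])
for R in(12.5,14,15.8):print("key",R,cyl("scene",k,ctr,R))
for a in range(10,120,10):
  r=np.radians(a);e=np.array([np.cos(r),np.sin(r)]);q=np.array([-e[1],e[0]])
  print(a,[px("scene",[*(ctr+15.8*e+s*4*q),147.5]).round(1).tolist() for s in(-1,1)],[px("scene",[*(ctr+12.5*e-4*q),z]).round(1).tolist() for z in (133,162)],px("scene",[*(ctr+15.8*e-4*q),162]).round(1))
for c in((442.5,-275),(444,-274)):print("screw",cyl("scene",sc,np.array(c),27.5))
# yaw of housing near edges: rows 276 edge (low-x face) in top
g=A["top"].min(2)
for u in range(140,192,8):
    col=g[262:290,u];print(u,262+np.argmin(np.diff(col)),end="; ")
E
```

```text
[461.43115011 200.0227597 ] [459.625 195.125   4.25   10.375]
[250.14481027 283.02008929] [249.5   281.625   2.25    3.75 ]
key 12.5 (array([509.6, 155.1, 144.9]), np.float64(13.4))
key 14 (array([511.3, 153.8, 146.7]), np.float64(6.7))
key 15.8 (array([513.2, 152.5, 148.6]), np.float64(1.0))
10 [[460.8, 200.8], [464.2, 199.4]] [[458.5, 205.6], [460.8, 193.8]] [462.  194.8]
20 [[462.1, 200.4], [465.0, 198.6]] [[459.6, 205.4], [462.0, 193.6]] [463.3 194.5]
30 [[463.3, 199.9], [465.6, 197.8]] [[460.6, 205.0], [463.0, 193.2]] [464.5 194. ]
40 [[464.3, 199.3], [465.9, 196.9]] [[461.4, 204.6], [463.8, 192.8]] [465.5 193.3]
50 [[465.1, 198.5], [465.9, 195.9]] [[462.1, 204.0], [464.6, 192.2]] [466.3 192.6]
60 [[465.6, 197.6], [465.7, 194.9]] [[462.6, 203.3], [465.1, 191.5]] [466.9 191.7]
70 [[465.9, 196.7], [465.2, 193.9]] [[462.9, 202.6], [465.4, 190.8]] [467.1 190.8]
80 [[465.9, 195.7], [464.5, 193.0]] [[463.0, 201.8], [465.4, 190.0]] [467.2 189.8]
90 [[465.7, 194.8], [463.6, 192.2]] [[462.9, 201.0], [465.3, 189.2]] [466.9 188.8]
100 [[465.1, 193.8], [462.4, 191.4]] [[462.6, 200.2], [465.0, 188.4]] [466.4 187.9]
110 [[464.4, 192.9], [461.2, 190.8]] [[462.0, 199.5], [464.4, 187.7]] [465.6 186.9]
screw (array([ 457.7, -252.1,   11.2]), np.float64(56.3))
screw (array([ 461.3, -252.7,   15.3]), np.float64(50.9))
140 287; 148 288; 156 275; 164 276; 172 277; 180 278; 188 283;
```

Shaft top is at about (497.4, 152.2, 173.8), matching the expected height of 174. The key points roughly 15–20° in world. The coupling axis is at about (442.5, -275), with its keyway at about 45–56°. I'm moving above the coupling.

```bash
cat >> h.py <<'E'
from cell import read_state
from scipy.spatial.transform import Rotation as Ro
def go(x,y,z,yaw):
    s=read_state();R=Ro.from_euler("xyz",s["tool_rot"]);G=Ro.from_euler("xyz",[np.pi,0,np.radians(yaw)])
    d=R.inv().apply(np.array([x,y,z])-s["eef_pos"]);r=(R.inv()*G).as_rotvec()
    print("t",s["clock"],"pos",s["eef_pos"].round(2),"rpy",np.degrees(s["tool_rot"]).round(2),"F",s["force"].round(1),"M",s["torque"].round(2),"w",round(s["width"],1))
    print("delta",d.round(1),r.round(3))
E
python3 -c "
from h import *
go(442.5,-275,130,58)"
```

```text
t 0.9 pos [ 263.19 -594.33  231.32] rpy [-180.     -0.     23.88] F [ 1.1  0.3 -0.2] M [-0.   -0.02 -0.01] w 85.4
delta [ 293.2 -219.4  101.3] [ 0.    -0.    -0.595]
```

Call:
play_rows --deltas '[40,-30,0,0,0,-0.1,1,90,-67,0,0,0,-0.25,1,140,-105,0,0,0,-0.4,1,190,-142,20,0,0,-0.5,1,235,-176,50,0,0,-0.595,1,270,-202,80,0,0,-0.595,1,288,-215,97,0,0,-0.595,1,293.2,-219.4,101.3,0,0,-0.595,1,293.2,-219.4,101.3,0,0,-0.595,1]'

```text
clock: 2.02
eef_pos: [442.4, -275.7, 130.3]
tool_rot: [3.141, 0.001, 1.012]
force: [-0.5, 0.2, -0.3]
width: 85.2
gripper_force: 0.0
```

```bash
python3 - <<'E'
from h import *
import cv2
from cell import get_image
go(442.5,-275,14,58)
out=[]
for n,c in(("top",(384,272)),("scene",(236,262))):
    im=get_image(n)[:,:,::-1];u,v=c;out.append(cv2.resize(im[v-40:v+40,u-40:u+40],(400,400),interpolation=cv2.INTER_CUBIC))
import numpy as np
cv2.imwrite("pics/c2.png",np.hstack(out))
E
```

```text
t 2.025 pos [ 442.41 -275.73  130.29] rpy [1.7998e+02 3.0000e-02 5.7960e+01] F [-0.5  0.2 -0.3] M [-0.03  0.03 -0.01] w 85.2
delta [  0.7  -0.4 116.3] [ 0.     0.001 -0.001]
```

View pics/c2.png

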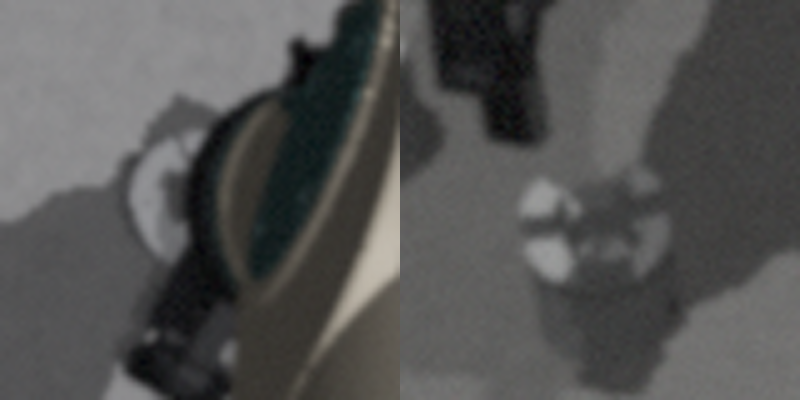

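The crop shows the open fingers standing over the coupling, in line with it. Going down and closing.

Call:
play_rows --deltas '[0.2,0,25,0,0,0,1,0.7,-0.4,60,0,0,0,1,0.7,-0.4,90,0,0,0,1,0.7,-0.4,108,0,0,0,1,0.7,-0.4,116,0,0,0,1,0.7,-0.4,116,0,0,0,1]'

```text
clock: 2.88
eef_pos: [442.3, -275.1, 14.3]
tool_rot: [3.141, 0.0, 1.011]
force: [0.7, -0.0, -0.4]
width: 85.3
gripper_force: 0.0
```

Call:
play_rows --deltas '[0,0,0,0,0,0,0.55,0,0,0,0,0,0,0.5,0,0,0,0,0,0,0,0,0,0,0,0,0,0,0,0,0,0,0,0,0,0,0,0,0,0,0,0]'

```text
clock: 3.62
eef_pos: [442.8, -274.6, 15.2]
tool_rot: [3.14, 0.0, 1.012]
force: [-0.6, -0.2, 5.6]
width: 53.8
gripper_force: 62.8
```

```bash
python3 -c "
from h import *
go(442.5,-275,214,58)"
```

```text
t 3.625 pos [ 442.78 -274.58   15.16] rpy [1.7993e+02 1.0000e-02 5.7960e+01] F [-0.6 -0.2  5.6] M [0.08 0.33 0.03] w 53.8
delta [  -0.5    0.2 -198.8] [ 0.001  0.    -0.001]
```

Gripped at 53.8 mm. Lifting.

Call:
play_rows --deltas '[0,0,-15,0,0,0,0,0,0,-50,0,0,0,0,0,0,-100,0,0,0,0,0,0,-150,0,0,0,0,0,0,-185,0,0,0,0,0,0,-205,0,0,0,0,0,0,-205,0,0,0,0]'

```text
clock: 4.5
eef_pos: [443.2, -274.6, 221.2]
tool_rot: [3.137, -0.0, 1.012]
force: [-0.8, -0.6, -1.9]
width: 53.8
gripper_force: 63.8
```

```bash
python3 -c "
from h import *
go(497.4,152.2,222,10)"
```

```text
t 4.5 pos [ 443.22 -274.63  221.18] rpy [ 1.7976e+02 -1.0000e-02  5.7970e+01] F [-0.8 -0.6 -1.9] M [ 0.01 -0.01  0.01] w 53.8
delta [ 390.6 -180.4   -1.6] [ 0.004 -0.002  0.837]
```

Call:
play_rows --deltas '[35,-16,0,0,0,0.1,0,85,-39,0,0,0,0.25,0,140,-65,0,0,0,0.4,0,195,-90,0,0,0,0.55,0,250,-115,0,0,0,0.7,0,305,-141,0,0,0,0.8,0,350,-162,0,0,0,0.837,0,380,-175,-1,0,0,0.837,0,390.6,-180.4,-1,0,0,0.837,0,390.6,-180.4,-1,0,0,0.837,0]'

```text
clock: 5.75
eef_pos: [496.0, 152.2, 219.3]
tool_rot: [3.141, 0.002, 0.176]
force: [0.0, -0.5, -2.5]
width: 53.8
gripper_force: 63.8
```

```bash
python3 - <<'E'
from h import *
import cv2
from cell import get_image
go(497.4,152.2,222,10)
out=[]
for n,c in(("top",(150,241)),("scene",(459,165))):
    im=np.mean([get_image(n)[:,:,::-1] for _ in range(4)],0);u,v=c;im=im[v-40:v+40,u-40:u+40]
    np.save(f"pics/{n}_3.npy",im);out.append(cv2.resize(np.clip(255*(im/im.max())**.6,0,255).astype(np.uint8),(400,400),interpolation=cv2.INTER_CUBIC))
cv2.imwrite("pics/c3.png",np.hstack(out))
E
```

```text
t 5.75 pos [495.99 152.18 219.29] rpy [1.7996e+02 1.0000e-01 1.0060e+01] F [ 0.  -0.5 -2.5] M [-0.06 -0.04 -0.02] w 53.8
delta [ 1.4  0.2 -2.7] [0.001 0.002 0.001]
```

View pics/c3.png

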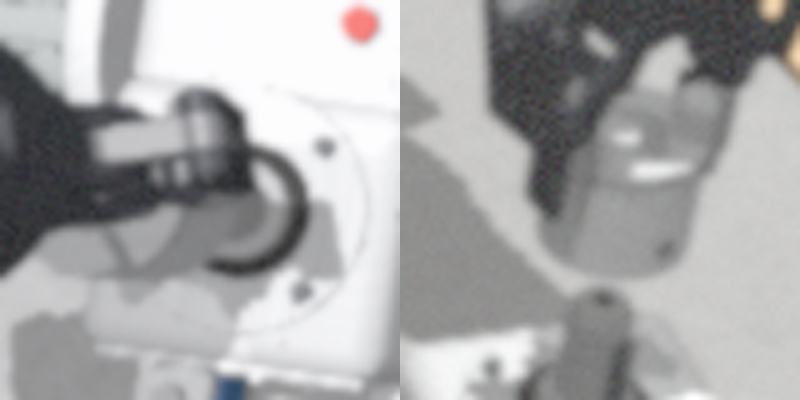

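The coupling hangs jaws up over the shaft. In the scene view its set screw is at about (471.5,174) and the lower rim spans columns ~447–477, with its lowest point at about v=180. I'll compare that with the projection.

```bash
python3 - <<'E'
from h import *
import cv2
im=np.load("pics/scene_3.npy").mean(2)
b=cv2.resize(im,None,fx=8,fy=8,interpolation=cv2.INTER_CUBIC)
# screw
w=b[44*8:55*8,47*8:58*8];i=w<w.min()+.4*(np.median(w)-w.min());ys,xs=np.nonzero(i)
sc=np.array([(xs.mean()+.5)/8-.5+47+419,(ys.mean()+.5)/8-.5+44+125]);print("screw",sc)
# silhouette columns along rows of lower hub (gray profile gradient)
for v in (168,170,172,174):
    r=cv2.GaussianBlur(im,(1,3),0)[v-125];g=np.diff(r);print(v,"R",max(range(50,65),key=lambda k:g[k])+419.5, "Lgrad",[(k+419.5,round(g[k],1)) for k in range(22,34)])
c=[496.,152.2];zb=204
a=np.radians(np.arange(0,360,2))
for z in(zb,zb+15):
    P=np.array([px("scene",[c[0]+27.5*np.cos(t),c[1]+27.5*np.sin(t),z]) for t in a]);print(z,P.min(0),P.max(0))
for dz in (0,):
  def cyl(uv,ctr,R):
    o=camera_info("scene")["T"][:3,3];d=ray("scene",*uv,0)-o;w=o[:2]-ctr;a=d[:2]@d[:2];bb=w@d[:2];t=(-bb-np.sqrt(max(0,bb*bb-a*(w@w-R*R))))/a;P=o+t*d
    return P.round(1),np.degrees(np.arctan2(*(P[:2]-ctr)[::-1])).round(1)
  for cc in((496,152.2),(498,152.2),(496,150.2),(496,154.2)):print(cc,cyl(sc,np.array(cc),27.5))
E
```

```text
screw [471.69066148 174.51969844]
168 R 477.5 Lgrad [(441.5, np.float64(-0.5)), (442.5, np.float64(-1.2)), (443.5, np.float64(-1.9)), (444.5, np.float64(-9.4)), (445.5, np.float64(-20.3)), (446.5, np.float64(-21.8)), (447.5, np.float64(-16.0)), (448.5, np.float64(-3.9)), (449.5, np.float64(4.2)), (450.5, np.float64(8.4)), (451.5, np.float64(7.0)), (452.5, np.float64(1.7))]
170 R 476.5 Lgrad [(441.5, np.float64(0.4)), (442.5, np.float64(-0.1)), (443.5, np.float64(-1.1)), (444.5, np.float64(-9.5)), (445.5, np.float64(-18.2)), (446.5, np.float64(-18.0)), (447.5, np.float64(-8.1)), (448.5, np.float64(-1.8)), (449.5, np.float64(0.9)), (450.5, np.float64(1.2)), (451.5, np.float64(1.6)), (452.5, np.float64(0.5))]
172 R 476.5 Lgrad [(441.5, np.float64(5.3)), (442.5, np.float64(0.9)), (443.5, np.float64(-0.8)), (444.5, np.float64(-5.8)), (445.5, np.float64(-15.3)), (446.5, np.float64(-17.2)), (447.5, np.float64(-10.2)), (448.5, np.float64(-3.3)), (449.5, np.float64(0.6)), (450.5, np.float64(0.2)), (451.5, np.float64(-1.3)), (452.5, np.float64(4.2))]
174 R 475.5 Lgrad [(441.5, np.float64(8.6)), (442.5, np.float64(7.3)), (443.5, np.float64(5.2)), (444.5, np.float64(0.4)), (445.5, np.float64(-5.8)), (446.5, np.float64(-12.0)), (447.5, np.float64(-15.2)), (448.5, np.float64(-9.5)), (449.5, np.float64(-3.0)), (450.5, np.float64(-0.8)), (451.5, np.float64(-0.8)), (452.5, np.float64(5.1))]
204 [446.00981192 161.84900236] [476.82491453 180.66329589]
219 [447.13573564 155.2696748 ] [478.25873164 174.02997079]
(496, 152.2) (array([523.3, 155.9, 215.4]), np.float64(7.7))
(498, 152.2) (array([525.4, 154.3, 217.4]), np.float64(4.4))
(496, 150.2) (array([522.8, 156.2, 215. ]), np.float64(12.6))
(496, 154.2) (array([523.5, 155.7, 215.6]), np.float64(3.2))
```

The coupling is centred on the TCP to within about 1 mm, with its keyway at about 6–8°. I'm lowering it onto the tapered end in small steps, watching the side forces.

Call:
play_rows --deltas '[1.6,0.2,10,0,0.002,0,0,1.6,0.2,22,0,0.002,0,0,1.6,0.2,28,0,0.002,0,0,1.6,0.2,28,0,0.002,0,0]'

```text
clock: 6.65
eef_pos: [497.8, 152.5, 191.2]
tool_rot: [3.141, -0.0, 0.175]
force: [0.5, -0.9, -2.6]
width: 53.6
gripper_force: 63.8
```

```bash
python3 -c "
from h import *
go(497.6,152.2,184,10)"
```

```text
t 6.65 pos [497.8  152.54 191.17] rpy [ 1.7998e+02 -2.0000e-02  1.0020e+01] F [ 0.5 -0.9 -2.6] M [ 0.   -0.01 -0.07] w 53.6
delta [-0.3  0.3  7.2] [ 0. -0.  0.]
```

Call:
play_rows --deltas '[-0.2,0.3,1.5,0,0,0,0,-0.2,0.3,3,0,0,0,0,-0.2,0.3,4,0,0,0,0,-0.2,0.3,4,0,0,0,0]'

```text
clock: 7.15
eef_pos: [498.2, 152.4, 188.1]
tool_rot: [-3.142, -0.002, 0.175]
force: [0.1, 0.6, -2.5]
width: 53.6
gripper_force: 63.8
```

Call:
play_rows --deltas '[0,0,1,0,0,0,0,0,0,2,0,0,0,0,0,0,2,0,0,0,0]'

```text
clock: 7.52
eef_pos: [498.1, 152.3, 185.9]
tool_rot: [3.142, -0.002, 0.175]
force: [0.7, -0.1, -2.3]
width: 53.8
gripper_force: 63.8
```

Call:
play_rows --deltas '[0,0,1,0,0,0,0,0,0,2,0,0,0,0,0,0,3,0,0,0,0,0,0,3,0,0,0,0]'

```text
clock: 8.02
eef_pos: [498.1, 152.3, 182.9]
tool_rot: [3.142, -0.002, 0.175]
force: [-0.3, 0.7, -1.6]
width: 53.5
gripper_force: 63.8
```

Call:
play_rows --deltas '[0,0,1,0,0,0,0,0,0,2,0,0,0,0,0,0,3,0,0,0,0,0,0,3,0,0,0,0]'

```text
clock: 8.52
eef_pos: [498.1, 152.3, 179.9]
tool_rot: [3.142, -0.002, 0.175]
force: [-0.1, -0.1, -1.6]
width: 53.5
gripper_force: 63.8
```

```bash
python3 -c "
from h import *
go(497.6,152.2,178,10)"
```

```text
t 8.525 pos [498.11 152.29 179.92] rpy [ 1.800e+02 -1.000e-01  1.001e+01] F [-0.1 -0.1 -1.6] M [ 0.03 -0.01 -0.04] w 53.5
delta [-0.5  0.   1.9] [ 0.    -0.002  0.   ]
```

The bore is over the shaft with almost no side force. Next I'm feeling for the key top, expected at TCP z ≈ 177.

Call:
play_rows --deltas '[-0.2,0,0.7,0,0.001,0,0,-0.2,0,1.4,0,0.001,0,0,-0.2,0,2,0,0.001,0,0,-0.2,0,2,0,0.001,0,0]'

```text
clock: 9.02
eef_pos: [498.0, 152.3, 178.0]
tool_rot: [3.142, -0.003, 0.175]
force: [0.4, -1.2, -2.2]
width: 53.7
gripper_force: 63.8
```

Call:
play_rows --deltas '[0,0,0.5,0,0,0,0,0,0,1,0,0,0,0,0,0,1,0,0,0,0]'

```text
clock: 9.4
eef_pos: [498.1, 152.3, 177.1]
tool_rot: [3.142, -0.003, 0.175]
force: [-0.6, -0.0, -2.9]
width: 53.8
gripper_force: 63.8
```

Call:
play_rows --deltas '[0,0,0.5,0,0,0,0,0,0,1,0,0,0,0,0,0,1,0,0,0,0]'

```text
clock: 9.78
eef_pos: [498.2, 152.4, 176.2]
tool_rot: [-3.142, -0.004, 0.175]
force: [-0.1, 0.2, 1.4]
width: 53.4
gripper_force: 64.0
```

Contact at z≈176.2 at about 4 N. Pressing lightly and turning CCW.

Call:
play_rows --deltas '[0,0,0.4,0,0,-0.02,0,0,0,0.7,0,0,-0.04,0,0,0,0.7,0,0,-0.06,0,0,0,0.7,0,0,-0.08,0]'

```text
clock: 10.28
eef_pos: [497.9, 152.4, 175.1]
tool_rot: [3.141, -0.003, 0.256]
force: [1.1, -0.2, -1.4]
width: 53.6
gripper_force: 63.8
```

```bash
python3 -c "
from h import *
go(497.6,152.2,176,15)"
```

```text
t 10.275 pos [497.89 152.36 175.12] rpy [ 1.7999e+02 -1.5000e-01  1.4680e+01] F [ 1.1 -0.2 -1.4] M [0.17 0.   0.05] w 53.6
delta [-0.3  0.1 -0.9] [ 0.    -0.003 -0.006]
```

Call:
play_rows --deltas '[0,0,0.4,0,0,0,0,0,0,0.8,0,0,0,0,0,0,0.8,0,0,0,0]'

```text
clock: 10.65
eef_pos: [497.9, 152.3, 174.5]
tool_rot: [3.141, -0.003, 0.255]
force: [-0.6, 0.4, -2.2]
width: 53.8
gripper_force: 63.8
```

```bash
python3 -c "
from h import *
go(497.6,152.2,176,15)"
```

```text
t 10.65 pos [497.91 152.32 174.47] rpy [ 1.7999e+02 -1.6000e-01  1.4600e+01] F [-0.6  0.4 -2.2] M [0.21 0.06 0.06] w 53.8
delta [-0.3  0.  -1.5] [ 0.    -0.003 -0.007]
```

Call:
play_rows --deltas '[0,0,0.5,0,0,0,0,0,0,1,0,0,0,0,0,0,1.5,0,0,0,0,0,0,1.5,0,0,0,0]'

```text
clock: 11.15
eef_pos: [498.0, 152.4, 173.0]
tool_rot: [3.141, -0.003, 0.255]
force: [-0.1, 1.6, -2.0]
width: 53.8
gripper_force: 63.8
```

```bash
python3 -c "
from h import *
go(497.6,152.2,176,15)"
```

```text
t 11.15 pos [498.03 152.37 172.99] rpy [ 1.7999e+02 -1.7000e-01  1.4600e+01] F [-0.1  1.6 -2. ] M [0.31 0.05 0.03] w 53.8
delta [-0.5  0.1 -3. ] [ 0.    -0.003 -0.007]
```

The free descent past the key top means the keyway has found the key. Going on gently, watching the force.

Call:
play_rows --deltas '[-0.3,0,1,0,-0.002,0,0,-0.3,0,2,0,-0.002,0,0,-0.3,0,3,0,-0.002,0,0,-0.3,0,3,0,-0.002,0,0]'

```text
clock: 11.65
eef_pos: [497.7, 152.3, 169.9]
tool_rot: [3.141, -0.001, 0.255]
force: [0.7, 0.5, -1.3]
width: 53.5
gripper_force: 63.9
```

```bash
python3 -c "
from h import *
go(497.6,152.2,146,15)"
```

```text
t 11.65 pos [497.7  152.34 169.9 ] rpy [ 1.7999e+02 -5.0000e-02  1.4600e+01] F [ 0.7  0.5 -1.3] M [ 0.39 -0.07  0.  ] w 53.5
delta [-0.2  0.1 23.9] [ 0.    -0.001 -0.007]
```

Call:
play_rows --deltas '[0,0,1.5,0,0,0,0,0,0,3,0,0,0,0,0,0,4.5,0,0,0,0,0,0,6,0,0,0,0,0,0,6,0,0,0,0]'

```text
clock: 12.28
eef_pos: [497.7, 152.3, 163.8]
tool_rot: [3.141, -0.001, 0.255]
force: [0.1, 1.6, -2.6]
width: 53.8
gripper_force: 63.8
```

```bash
python3 -c "
from h import *
go(497.6,152.2,146,15)"
```

```text
t 12.275 pos [497.71 152.32 163.83] rpy [ 1.7999e+02 -5.0000e-02  1.4600e+01] F [ 0.1  1.6 -2.6] M [ 0.51  0.02 -0.02] w 53.8
delta [-0.2  0.1 17.8] [ 0.    -0.001 -0.007]
```

Call:
play_rows --deltas '[0,-0.3,1.5,0,0,0,0,0,-0.3,3,0,0,0,0,0,-0.3,4.5,0,0,0,0,0,-0.3,6,0,0,0,0,0,-0.3,7.5,0,0,0,0,0,-0.3,9,0,0,0,0,0,-0.3,9,0,0,0,0]'

```text
clock: 13.15
eef_pos: [497.6, 152.4, 154.8]
tool_rot: [3.141, -0.001, 0.255]
force: [-0.6, 0.6, -2.6]
width: 53.7
gripper_force: 63.8
```

```bash
python3 -c "
from h import *
go(497.6,152.2,146,15)"
```

```text
t 13.15 pos [497.64 152.39 154.83] rpy [ 1.7998e+02 -4.0000e-02  1.4590e+01] F [-0.6  0.6 -2.6] M [ 0.25 -0.01 -0.04] w 53.7
delta [-0.1  0.2  8.8] [ 0.    -0.001 -0.007]
```

Call:
play_rows --deltas '[0,-0.1,1.5,0,0,0,0,0,-0.1,3,0,0,0,0,0,-0.1,4.5,0,0,0,0,0,-0.1,6,0,0,0,0,0,-0.1,7.5,0,0,0,0,0,-0.1,8.5,0,0,0,0,0,-0.1,8.5,0,0,0,0]'

```text
clock: 14.02
eef_pos: [497.6, 152.5, 146.4]
tool_rot: [3.141, -0.001, 0.255]
force: [-0.2, -0.2, -1.5]
width: 53.9
gripper_force: 63.8
```

Call:
play_rows --deltas '[0,0,0.5,0,0,0,0,0,0,1,0,0,0,0,0,0,1,0,0,0,0]'

```text
clock: 14.4
eef_pos: [497.7, 152.6, 145.5]
tool_rot: [3.141, -0.001, 0.255]
force: [1.0, -0.7, -1.5]
width: 53.3
gripper_force: 63.8
```

Call:
play_rows --deltas '[0,0,0.5,0,0,0,0,0,0,1,0,0,0,0,0,0,1,0,0,0,0]'

```text
clock: 14.78
eef_pos: [497.8, 152.6, 145.2]
tool_rot: [3.141, -0.002, 0.255]
force: [-1.7, -0.6, 3.5]
width: 53.8
gripper_force: 64.6
```

Call:
play_rows --deltas '[0,0,0.3,0,0,0,0,0,0,0.6,0,0,0,0,0,0,0.6,0,0,0,0]'

```text
clock: 15.15
eef_pos: [497.8, 152.6, 145.1]
tool_rot: [3.141, -0.002, 0.255]
force: [-2.9, -1.3, 10.7]
width: 54.2
gripper_force: 65.1
```

Home: firm stop at 145.1 with about 13 N net. Letting go and backing off.

Call:
play_rows --deltas '[0,0,-0.5,0,0,0,0,0,0,-0.5,0,0,0,0.75,0,0,-0.5,0,0,0,1,0,0,-0.5,0,0,0,1,0,0,-0.5,0,0,0,1,0,0,-0.5,0,0,0,1]'

```text
clock: 15.9
eef_pos: [497.6, 152.6, 144.4]
tool_rot: [3.141, -0.001, 0.255]
force: [0.5, 0.2, -0.0]
width: 85.3
gripper_force: 0.0
```

Call:
play_rows --deltas '[0,0,-10,0,0,0,1,0,0,-30,0,0,0,1,0,0,-60,0,0,0,1,0,0,-100,0,0,0,1,0,0,-140,0,0,0,1,0,0,-140,0,0,0,1]'

```text
clock: 16.65
eef_pos: [499.6, 153.2, 288.2]
tool_rot: [-3.141, -0.009, 0.255]
force: [0.3, 0.4, 0.2]
width: 85.5
gripper_force: 0.0
```

```bash
python3 - <<'E'
from h import *
import cv2
from cell import get_image
go(497.6,152.2,300,15)
im=np.mean([get_image("scene")[:,:,::-1] for _ in range(4)],0);im=im[145:235,415:505]
cv2.imwrite("pics/c4.png",cv2.resize(np.clip(255*(im/im.max())**.6,0,255).astype(np.uint8),(450,450),interpolation=cv2.INTER_CUBIC))
c=[497.4,152.2];a=np.radians(np.arange(0,360,2))
for z in(130,190):
    P=np.array([px("scene",[c[0]+27.5*np.cos(t),c[1]+27.5*np.sin(t),z]) for t in a]);print(z,((P.min(0)-[415,145])*5).round(),((P.max(0)-[415,145])*5).round())
E
```

```text
t 16.65 pos [499.57 153.22 288.23] rpy [-179.97   -0.5    14.59] F [0.3 0.4 0.2] M [ 0.01 -0.    0.03] w 85.5
delta [ -2.1   0.5 -11.8] [-0.    -0.009 -0.007]
130 [130. 240.] [278. 335.]
190 [152. 117.] [304. 211.]
```

View pics/c4.png

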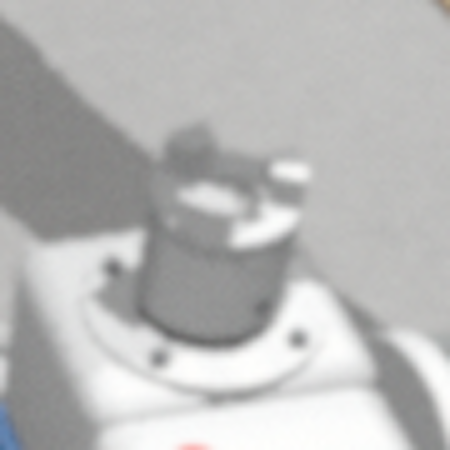

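The crop shows the coupling upright on the shoulder, jaws up. Its top and rim are where the projection puts a fully seated part (lower rim columns 135–280), and the gripper is clear. Handing in.

```bash
python3 -c "
from cell import *
print(finish_job())"
```

```text
the job is handed in; nothing more can be done
None
```

The coupling half is on the keyed shaft, jaws up, down on the shoulder and released; the job was handed in at about 17 s, and measured wrist force after pick-up stayed under about 11 N (no verdict was returned).

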